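# Turn the spice carousel until the honey faces front

## Task

Bring the honey jar (wide yellow lid) to the front: with the fingertips, push the lobed wooden rim of the turntable round, either way, until the honey jar stands in line with the red dot on the stand's front tongue, then take the hand away. Touch none of the jars, the shaker or the mill; all five must ride round upright on the turntable. Leave the other things on the worktop where they are.

Things in the scene. Friction and masses are not known exactly. Their poses are not given: they have to be found in the camera images.
- stand: fixed dark round foot under the turntable, 240 mm across, 12 mm high. Origin: centre of its underside, on the turntable's upright axis. Its own -x axis is the front: a tongue 26 mm wide, 9 mm high runs that way to 183 mm from the axis, past the rim, with a red dot 18 mm across at 170 mm. The front points roughly, not exactly, at the robot
- turntable (a joint): angle of the turntable about its upright axis, rad, growing anticlockwise seen from above; says nothing of where the jars stand. It turns through more than a full turn either way with light friction (about 0.15 N m) and stops soon after it is no longer pushed
- disc_top (a point): centre of the top of the turntable, a pale wooden disc of 128 mm radius with a cork face and a small steel knob (18 mm high) in the middle; top 46 mm, underside 26 mm above the worktop. Five equal lobes stand out from its rim, 72 degrees apart
- lobe_0 (a point): middle of the outer edge of one of the five lobes, 157 mm from the axis, 36 mm above the worktop. A lobe is 18 mm thick and 91 mm wide along the rim, with rounded ends. The gaps between lobes are about 85 mm wide: fingertips fit in, down to 15 mm above the worktop, and push against a lobe's end
- honey: honey jar: clear jar, honey-coloured label, wide yellow lid, 64 mm across, 87 mm tall, loose. Stands on the turntable with its middle about 65 mm from the axis and rides round with it. Origin: centre of its underside, z up
- salt: salt shaker: clear glass with a grey domed top, 44 mm across, 90 mm tall, loose. Stands on the turntable with its middle about 65 mm from the axis and rides round with it. Origin: centre of its underside, z up
- pepper_mill: brown wooden pepper mill, 58 mm across, 170 mm tall, loose. Stands on the turntable with its middle about 65 mm from the axis and rides round with it. Origin: centre of its underside, z up
- spice_a: glass spice jar with dark lid and dark label, 41 mm across, 105 mm tall, loose. Stands on the turntable with its middle about 65 mm from the axis and rides round with it. Origin: centre of its underside, z up
- spice_b: glass spice jar with dark lid and brown label, 41 mm across, 105 mm tall, loose. Stands on the turntable with its middle about 65 mm from the axis and rides round with it. Origin: centre of its underside, z up
- yellow_box: yellow and white carton, 112x55x41 mm, a bystander on the worktop. Loose. Origin: centre of its underside
- beans: blue food can, 76 mm across, 110 mm tall, a bystander on the worktop. Loose. Origin: centre of its underside
- tuna: flat round food tin, 87 mm across, 40 mm tall, a bystander on the worktop. Loose. Origin: centre of its underside
- mug_0: white mug, 82x118x114 mm with its handle, a bystander on the worktop. Loose. Origin: centre of its underside
- mug_1: white mug, 81x118x114 mm with its handle, a bystander on the worktop. Loose. Origin: centre of its underside

How it is judged:
At the end, for the whole second after the job is handed in: The honey jar's middle lies on the front side of the turntable, 45 to 90 mm in front of the axis and within 12 mm to either side of the line from the axis to the red dot; all five things stand upright (within 0.15 rad) on the turntable, within 95 mm of its axis, and everything is at rest (x of honey in the frame of stand between -0.09 and -0.045 m and y of honey in the frame of stand between -0.012 and 0.012 m and velocity of joint turntable between -0.05 and 0.05 rad/s and angle between each of honey, salt, pepper_mill, spice_a, spice_b's own z axis and vertical below 0.15 rad and horizontal distance between each of honey, salt, pepper_mill, spice_a, spice_b and stand below 0.095 m and height (world z) of honey between 0.042 and 0.052 m and linear speed of each of honey, salt, pepper_mill, spice_a, spice_b below 0.02 m/s and height (world z) of salt between 0.042 and 0.052 m and height (world z) of pepper_mill between 0.042 and 0.052 m and height (world z) of spice_a between 0.042 and 0.052 m and height (world z) of spice_b between 0.042 and 0.052 m); the robot touches nothing.
It fails at once if the robot touches one of the five things on the turntable (contact force between any of the fingers, the arm and honey above 0.5 N or contact force between any of the fingers, the arm and salt above 0.5 N or contact force between any of the fingers, the arm and pepper_mill above 0.5 N or contact force between any of the fingers, the arm and spice_a above 0.5 N or contact force between any of the fingers, the arm and spice_b above 0.5 N).
It fails at once if one of the five things on the turntable tips or is lifted (angle between any of honey, salt, pepper_mill, spice_a, spice_b's own z axis and vertical above 0.35 rad or height (world z) of any of honey, salt, pepper_mill, spice_a, spice_b above 0.065 m).
It fails at once if the carton, can, tin or a mug on the worktop is moved by more than 15 mm (distance of any of yellow_box, beans, tuna, mug_0, mug_1 from where it was at the start of the episode above 0.015 m).
It also fails if it takes over 72 s, if anything falls off the work surface, if the arm or the gripper's body presses on something with over 40 N, if the wrist force passes 120 N, or if a joint passes its speed limit or range.

## Robot

A 6-joint arm with a two-finger parallel gripper is mounted at the origin on a cart in front of the work surface, level with it; the furniture and walls round the work are solid. World frame = base frame: x ahead of the robot, y to its left, z up, the work surface at z = 0. Lengths are in m, angles in rad, forces in N, time in s.
With the tool pointing down it reaches from about 0.25 to 0.775 m from the base axis. Payload 4 kg.
Tool frame: the origin (TCP) lies at the centre of the arm's flange, where the gripper is bolted on; the fingertips stand 199 mm ahead of it and the grasp point (between the pads) lies 180 mm ahead of it (robot.tcp_to_tips is the z of the fingertips in the tool frame, in m); z points along the fingers, y is the line along which they close (so a half turn about z gives the same grasp; the last joint's range is limited). The gripper opens to 94 mm and grips with 3 to 60 N. Pads are 16 mm wide; open, the fingers measure 119 mm over their backs; the gripper's body (75 mm by 177 mm) begins 78 mm behind the grasp point.
Start: joints at [1.191, 0.087, 1.371, -0, 1.684, -0.103], TCP at [0.15, 0.529, 0.405] pointing down, gripper open.
Joint ranges: [-3.1, 3.1], [-0.76, 2.03], [0.27, 2.55], [-1.08, 4.22], [0.17, 2.65], [-2.57, 2.57]. Speed limits (rad/s): [2.79, 2.79, 3.14, 3.14, 3.14, 3.14].

## Interface

Orientations are given as [roll, pitch, yaw] about the fixed x, y, z axes, in that order (R = Rz(yaw) Ry(pitch) Rx(roll)).
In Python, from bench import robot gives the robot as it stands.
- The arm moves only by the tool play_rows, never from a script. Its arguments are lists of equal length, an entry for each row: "translation": the shift along the tool's x, y, z scaled (see below), a list of three; "twist": the turn, a rotation vector about the tool's x, y, z scaled (see below), a list of three; "gripper": the opening, from -1 (shut) to 1 (fully open). A call has 1 to 8 rows; each row shifts and turns the commanded pose from where the row before left it, along the tool's axes as they then stand; what a row does not reach is not made up. The controller multiplies each number of a shift by 0.04 m and each number of a turn by 0.1 rad. A row lasts 1/10 s, in which the tool goes at most 50 mm and 8.59 degrees, less where a joint would pass 70% of its speed; a pose out of reach is approached as far as the arm can. A call with a number of a shift or a turn outside -1 to 1 is refused whole. A call with a gripper value outside its range is refused whole. The fingers move at their own pace and stop on an object; the grip force is fixed at half the most. Time passes only in rows, so rows that do not move let the fingers close. It gives the time, the measured TCP pose, the force, the opening and the grip force at its end, in the units of the state.
- robot.get_obs(): the state, without advancing time (a new reading comes with each control period).
- robot.snapshot(name): name is "scene" or "top" or "wrist"; returns the picture (420x560x3 uint8, red, green, blue); there is no depth.
- robot.camera_model(name): a dict with "camera_matrix" (3x3 intrinsics, pixels), "k1" (the pictures are not rectified: a ray, as slopes to the right and down, at radius r is drawn at 1 + k1 r^2 times it, then the intrinsics apply), "rvec" (rotation vector, rad) and "tvec" (3), from world to camera coordinates, as OpenCV has them. Camera axes: x right, y down, z forward; pixel columns grow to the right and rows downward; lengths in m; the calibration is good to about 2 mm. A picture is of the moment at which its call begins: read the wrist's pose just before it. camera_model takes no time and is no camera call; for the wrist camera it gives the pose at the moment of the call.
- robot.close_job(): hands the job in; it is judged then, once.
Trained networks look in the newest picture that a camera, given by its name, has taken for a name from the list of things; names that differ only in an ending like _2 or _b are one class to them, and where a whole thing is asked for, a point or a joint stands for the part that bears it (a point fixed in the world has none). Each returns a list of dicts, best first, with "score" (0 to 1); they miss things now and then, are a little off and sometimes report something else, mostly with a low value. They report only what shows in the picture. A call takes as long as a camera call.
- robot.recognise(name, camera): "centre" ([x, y, z] in m, in world coordinates, good to about 4 mm: the middle of the surface that is visible of it).
- robot.spot_point(name, camera): "centre" ([x, y, z] in m, in world coordinates, good to about 4 mm: a listed point, or the origin of a listed thing).
The state is a dict: "time": time; "joint_positions": joint angles; "qvel": joint speeds; "joint_torque": joint torques, N m; "tool_pos": TCP position; "ee_rot": TCP orientation; "wrist_force": force on the tool from outside, world axes, zero at the start; "wrist_torque": the same for the moment, N m; "width": finger opening in m; "finger_force": force on a finger pad.
Only numpy, scipy, OpenCV 4.12 (cv2) and the standard library are available. Lean on these libraries where they do the work, as an engineer would, in place of code of your own. Each camera call takes 0.05 s, during which the arm holds its last target. There are 200 camera calls.

## Working session

There is one attempt and no reset: what is moved stays moved. The work goes in short steps, Python scripts to look and compute and a tool call to move; the robot and the scene stay as the last step left them, time stands still between calls to the robot, and variables do not carry over. Pictures are saved under pics/ and viewed, at most 10 in all, crops included, and the job is handed in when it is done.

Besides the shell and the picture viewer there is one more tool, called as name(argument=value, ...), one argument or row to a line, values as JSON. play_rows: Moves the arm, as the interface text tells. Its arguments: {"type":"object","properties":{"translation":{"type":"array","items":{"type":"array","items":{"type":"number","minimum":-1,"maximum":1}}},"twist":{"type":"array","items":{"type":"array","items":{"type":"number","minimum":-1,"maximum":1}}},"gripper":{"type":"array","items":{"type":"number"}}},"required":["translation","twist","gripper"]}

```bash
mkdir -p pics; cat > h.py <<'E'
from bench import robot
import numpy as np, cv2
def save(cam,fn):
    im=robot.snapshot(cam); cv2.imwrite('pics/'+fn,im[:,:,::-1]); return im
E
python3 - <<'E'
from h import *
save('top','top0.png'); save('scene','scene0.png')
for n in ['stand','disc_top','lobe_0','honey','salt','pepper_mill','spice_a','yellow_box','beans','tuna','mug_0']:
    for d in robot.spot_point(n,'top')[:5]: print(n,np.round(d['centre'],3),round(d['score'],2))
o=robot.get_obs();print(o['time'],o['tool_pos'],o['ee_rot'],o['width'])
E
```

```text
0.65 [0.1503033  0.52905903 0.40476155] [3.14143114e+00 2.60514737e-05 2.86480378e+00] 0.09387892166485307
```

View pics/top0.png

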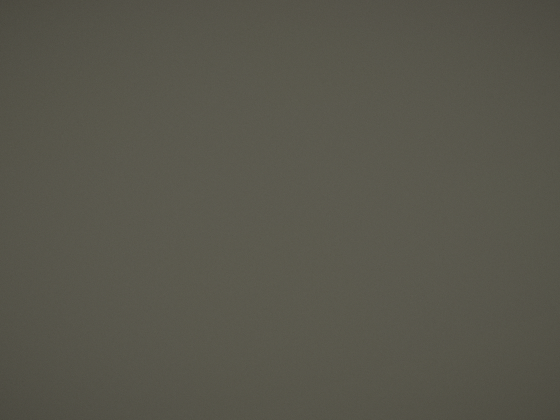

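View pics/scene0.png

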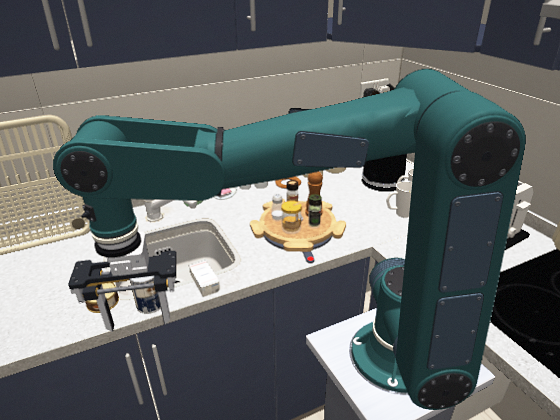

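The top camera shows a featureless dark grey field, so it is blocked. The scene view shows the turntable around pixel (297,222), the honey jar's yellow lid at about (291,208) and the red dot at (310,259). The gripper is at the lower left, above two tins.

```bash
python3 - <<'E'
from h import *
im=save('scene','s1.png')
cv2.imwrite('pics/s1c.png',cv2.resize(im[140:320,60:440,::-1],None,fx=2.1,fy=2.1,interpolation=cv2.INTER_CUBIC))
for n in ['stand','disc_top','lobe_0','honey','salt','pepper_mill','spice_a','yellow_box','beans','tuna','mug_0']:
    for d in robot.spot_point(n,'scene')[:5]: print(n,np.round(d['centre'],3),round(d['score'],2))
c=robot.camera_model('scene');print(c)
R=cv2.Rodrigues(c['rvec'])[0];print(-R.T@c['tvec'].ravel() if hasattr(c['tvec'],'ravel') else -R.T@np.array(c['tvec']))
c=robot.camera_model('wrist');R=cv2.Rodrigues(np.array(c['rvec']))[0];print(c,-R.T@np.array(c['tvec']).ravel(),R)
E
```

```text
disc_top [ 0.57  -0.038  0.042] 0.82
lobe_0 [ 0.724 -0.021  0.034] 0.77
salt [ 0.57  -0.041  0.048] 0.65
pepper_mill [ 0.572 -0.109  0.049] 0.92
spice_a [ 0.632 -0.056  0.05 ] 0.7
spice_a [ 0.508 -0.073  0.046] 0.65
yellow_box [0.448 0.319 0.003] 0.82
beans [ 0.43   0.481 -0.002] 0.8
tuna [0.505 0.596 0.   ] 0.59
mug_0 [ 0.493 -0.409 -0.003] 0.85
{'camera_matrix': array([[434.95178509,   0.        , 276.86817689],
       [  0.        , 434.95178509, 218.19712706],
       [  0.        ,   0.        ,   1.        ]]), 'k1': -0.026659610120090327, 'rvec': array([ 1.24482468, -2.01010089,  1.10637853]), 'tvec': array([0.28026564, 0.31976861, 1.01568727])}
[-0.50550884  0.54638105  0.81138769]
{'camera_matrix': array([[310.90834599,   0.        , 288.35624659],
       [  0.        , 310.90834599, 209.67422293],
       [  0.        ,   0.        ,   1.        ]]), 'k1': -0.021267294577518765, 'rvec': array([-2.32551741, -1.75645758, -0.2391708 ]), 'tvec': array([-0.55045786, -0.02991232,  0.3918632 ])} [0.07716959 0.55076659 0.38491088] [[ 0.27363848  0.96183205 -0.00104873]
 [ 0.92653362 -0.26330319  0.26871337]
 [ 0.258181   -0.074502   -0.96321961]]
```

View pics/s1c.png

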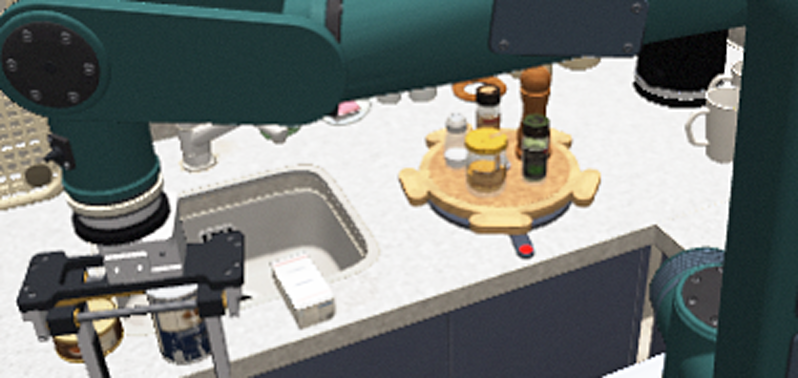

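The crop shows the honey lid top at (486,138) and the red dot at (525,250). The lobes are at about (500,217), (412,183), (587,183), (437,137) and (560,142).

```bash
cat >> h.py <<'E'
def unproj(cam,px,z):
    c=robot.camera_model(cam);K=c['camera_matrix'];R=cv2.Rodrigues(c['rvec'])[0];t=np.array(c['tvec']).ravel()
    d=np.array([c['k1'],0,0,0,0.])
    u=cv2.undistortPoints(np.array([[px]],float),K,d).ravel()
    C=-R.T@t; r=R.T@np.array([u[0],u[1],1]); return C+r*(z-C[2])/r[2]
E
python3 - <<'E'
from h import *
im=cv2.imread('pics/s1.png')[:,:,::-1].astype(int)
r,g,b=im[...,0],im[...,1],im[...,2]
m=(r>150)&(g<70)&(b<70); m[:200]=0;m[300:]=0; ys,xs=np.nonzero(m);print('red',len(xs),xs.mean(),ys.mean())
dot=unproj('scene',(xs.mean(),ys.mean()),.009);print(dot)
c=lambda x,y:(60+x/2.1,140+y/2.1)
A=np.array([.57,-.038])
print('front', np.degrees(np.arctan2(*(dot[:2]-A)[::-1])),np.linalg.norm(dot[:2]-A))
for n,p,z in [('honeylid',(486,138),.133),('saltTop',(456,120),.13),('mill',(537,70),.21),('spA',(536,120),.151),('spB',(487,92),.151)]+[('lobe',q,.045) for q in [(500,217),(412,183),(587,183),(437,137),(560,142)]]:
    w=unproj('scene',c(*p),z)[:2]; print(n,w.round(3),np.degrees(np.arctan2(*(w-A)[::-1])).round(1),np.linalg.norm(w-A).round(3))
E
```

```text
red 15 310.0 258.4
[0.40573492 0.00161171 0.009     ]
front 166.44225083999092 0.1689736730888794
honeylid [0.525 0.003] 137.4 0.061
saltTop [0.599 0.016] 61.7 0.062
mill [ 0.552 -0.096] -107.5 0.061
spA [ 0.511 -0.073] -149.8 0.069
spB [ 0.624 -0.05 ] -12.7 0.055
lobe [0.447 0.021] 154.4 0.136
lobe [0.589 0.098] 82.0 0.137
lobe [ 0.466 -0.141] -135.3 0.146
lobe [0.699 0.004] 18.0 0.136
lobe [ 0.591 -0.169] -80.9 0.133
```

play_rows(
  translation=[
    [0,0,0],
    [0,0,0],
    [0,0,0],
    [0,0,0],
    [0,0,0],
    [0,0,0],
    [0,0,0],
    [0,0,0],
  ],
  twist=[
    [0,0,1],
    [0,0,1],
    [0,0,1],
    [0,0,0.85],
    [0,-1,0],
    [0,-1,0],
    [0,-0.5,0],
    [0,0,0],
  ],
  gripper=[-1,-1,-1,-1,-1,-1,-1,-1],
)

```text
time: 2.05
tool_pos: [0.1498, 0.5294, 0.4043]
ee_rot: [-3.141, 0.25, 2.481]
wrist_force: [-0.1, -0.3, 0.2]
width: 0.0337
finger_force: 0.0
```

```bash
cat >> h.py <<'E'
from scipy.spatial.transform import Rotation as Rot
def plan(tip,A=None):
    o=robot.get_obs(); R=Rot.from_euler('xyz',o['ee_rot']).as_matrix(); t=np.array(o['tool_pos'])+R[:,2]*.199
    d=R.T@(np.array(tip)-t)
    print('t',o['time'],'tip',t.round(4),'delta tool(m)',d.round(4),'units',(d/.04).round(2),'z',R[:,2].round(3),'x',R[:,0].round(3),'F',np.round(o['wrist_force'],1),'w',round(o['width'],4))
    return t
E
python3 - <<'E'
from h import *
a=np.radians(114);A=np.array([.57,-.038]);p=A+.2*np.array([np.cos(a),np.sin(a)])
plan([*p,.2])
E
```

```text
t 2.05 tip [0.1887 0.499  0.2115] delta tool(m) [-0.4373 -0.0956  0.1237] units [-10.93  -2.39   3.09] z [ 0.195 -0.152 -0.969] x [-0.765  0.595 -0.248] F [-0.1 -0.3  0.2] w 0.0337
```

play_rows(
  translation=[
    [-0.68,-0.15,0.19],
    [-0.68,-0.15,0.19],
    [-0.68,-0.15,0.19],
    [-0.68,-0.15,0.19],
    [-0.68,-0.15,0.19],
    [-0.68,-0.15,0.19],
    [-0.68,-0.15,0.19],
    [-0.68,-0.15,0.19],
  ],
  twist=[
    [0,0,0],
    [0,0,0],
    [0,0,0],
    [0,0,0],
    [0,0,0],
    [0,0,0],
    [0,0,0],
    [0,0,0],
  ],
  gripper=[-1,-1,-1,-1,-1,-1,-1,-1],
)

```text
time: 2.85
tool_pos: [0.2996, 0.3513, 0.3998]
ee_rot: [3.14, 0.249, 2.479]
wrist_force: [-0.5, -0.0, 0.1]
width: 0.0004
finger_force: 0.0
```

play_rows(
  translation=[
    [-0.68,-0.15,0.19],
    [-0.68,-0.15,0.19],
    [-0.68,-0.15,0.19],
    [-0.68,-0.15,0.19],
    [-0.68,-0.15,0.19],
    [-0.68,-0.15,0.19],
    [-0.68,-0.15,0.19],
    [0,0,0],
  ],
  twist=[
    [0,0,0],
    [0,0,0],
    [0,0,0],
    [0,0,0],
    [0,0,0],
    [0,0,0],
    [0,0,0],
    [0,0,0],
  ],
  gripper=[-1,-1,-1,-1,-1,-1,-1,-1],
)

```text
time: 3.65
tool_pos: [0.4304, 0.1956, 0.3951]
ee_rot: [3.141, 0.25, 2.475]
wrist_force: [-0.6, 0.4, -0.7]
width: 0.0007
finger_force: 0.0
```

```bash
cat >> h.py <<'E'
def look(fn):
    im=save('wrist',fn)
    for n in ['stand','disc_top','lobe_0','honey']:
        for d in robot.spot_point(n,'wrist')[:2]: print(n,np.round(d['centre'],4),round(d['score'],2))
    r,g,b=[im[...,i].astype(int) for i in range(3)]
    ys,xs=np.nonzero((r>120)&(g<60)&(b<60))
    if len(xs): print('red',len(xs),xs.mean(),ys.mean(),unproj('wrist',(xs.mean(),ys.mean()),.009).round(4))
E
python3 - <<'E'
from h import *
a=np.radians(114);A=np.array([.57,-.038]);p=A+.148*np.array([np.cos(a),np.sin(a)])
plan([*p,.025]); look('w1.png')
E
```

```text
t 3.65 tip [0.4692 0.1653 0.2023] delta tool(m) [-0.0278 -0.0285  0.1901] units [-0.7  -0.71  4.75] z [ 0.195 -0.153 -0.969] x [-0.761  0.599 -0.247] F [-0.6  0.4 -0.7] w 0.0007
stand [5.247e-01 1.000e-04 4.260e-02] 0.51
honey [0.5269 0.0018 0.0418] 0.96
red 7 156.42857142857142 186.0 [0.4053 0.011  0.009 ]
```

View pics/w1.png

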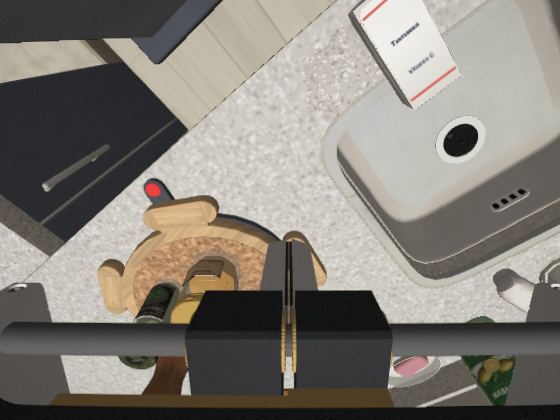

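The wrist picture shows the red dot at (153,189). The front lobe runs from (148,213) to (217,206), the sink-side lobe's near edge is at about (290,238)–(325,285), and the left lobe is at (110,287). The honey jar is at (200,290).

```bash
python3 - <<'E'
from h import *
im=cv2.imread('pics/w1.png')[:,:,::-1].astype(int);r,g,b=[im[...,i] for i in range(3)]
m=(r>150)&(g<90)&(b<90);m[:,:140]=0;m[:,170:]=0;m[:175]=0;m[205:]=0
ys,xs=np.nonzero(m);print(len(xs),xs.mean(),ys.mean());dot=unproj('wrist',(xs.mean(),ys.mean()),.009);print(dot)
A=np.array([.57,-.038]);H=np.array([.5269,.0018])
an=lambda v:(np.degrees(np.arctan2(v[1],v[0])).round(1),np.linalg.norm(v).round(3))
print(an(dot[:2]-A),an(H-A))
for n,p in [('front end',(217,206)),('front outer mid',(180,198)),('front otherend',(147,214)),('side near end',(291,236)),('side outer',(313,258)),('side far',(326,283)),('left outer',(100,272)),('left',(122,310))]:
    w=unproj('wrist',p,.045)[:2];print(n,w.round(3),an(w-A))
E
```

```text
158 152.6139240506329 189.6772151898734
[0.40566313 0.00325281 0.009     ]
(np.float64(165.9), np.float64(0.169)) (np.float64(137.3), np.float64(0.059))
front end [0.462 0.07 ] (np.float64(134.9), np.float64(0.153))
front outer mid [0.429 0.044] (np.float64(149.8), np.float64(0.164))
front otherend [ 0.419 -0.002] (np.float64(166.6), np.float64(0.155))
side near end [0.547 0.112] (np.float64(98.6), np.float64(0.152))
side outer [0.591 0.113] (np.float64(81.9), np.float64(0.153))
side far [0.637 0.102] (np.float64(64.6), np.float64(0.155))
left outer [ 0.438 -0.123] (np.float64(-147.3), np.float64(0.156))
left [ 0.501 -0.158] (np.float64(-119.9), np.float64(0.139))
```

play_rows(
  translation=[
    [-0.68,-0.8,0],
    [0,0,0.8],
    [0,0,0.8],
    [0,0,0.8],
    [0,0,0.6],
    [0,0,0],
  ],
  twist=[
    [0,0,0],
    [0,0,0],
    [0,0,0],
    [0,0,0],
    [0,0,0],
    [0,0,0],
  ],
  gripper=[-1,-1,-1,-1,-1,-1],
)

```text
time: 4.5
tool_pos: [0.4522, 0.1384, 0.2817]
ee_rot: [-3.135, 0.244, 2.482]
wrist_force: [0.2, -0.4, -0.2]
width: 0.0003
finger_force: 0.0
```

```bash
python3 - <<'E'
from h import *
plan([.505,.095,.025]); look('w2.png')
E
```

```text
t 4.5 tip [0.4895 0.1079 0.0886] delta tool(m) [-0.0042 -0.0003  0.0666] units [-0.1  -0.01  1.67] z [ 0.187 -0.153 -0.97 ] x [-0.767  0.594 -0.242] F [ 0.2 -0.4 -0.2] w 0.0003
red 242 128.42561983471074 192.900826446281 [ 0.4116 -0.0016  0.009 ]
```

View pics/w2.png

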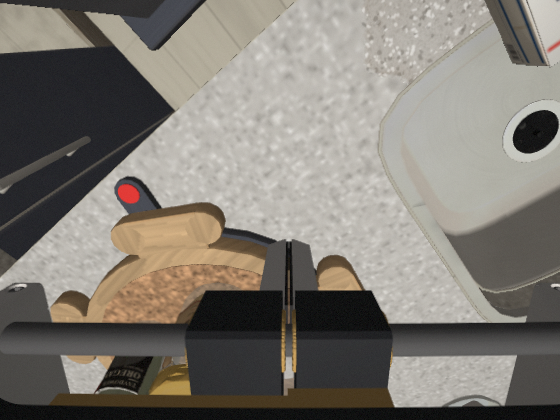

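The fingertips at (290,242) sit over the gap, between the front lobe's end at (222,228) and the side lobe at (320,268), so I go down.

play_rows(
  translation=[
    [0,0,0.5],
    [0,0,0.5],
    [0,0,0.5],
    [0,0,0.15],
    [0,0,0],
  ],
  twist=[
    [0,0,0],
    [0,0,0],
    [0,0,0],
    [0,0,0],
    [0,0,0],
  ],
  gripper=[-1,-1,-1,-1,-1],
)

```text
time: 5.25
tool_pos: [0.4666, 0.1282, 0.2219]
ee_rot: [-3.142, 0.25, 2.48]
wrist_force: [-1.2, 0.4, -0.4]
width: 0.0006
finger_force: 0.0
```

```bash
python3 - <<'E'
from h import *
t=plan([.505,.095,.025]); 
A=np.array([.57,-.038]);v=t[:2]-A;print(np.degrees(np.arctan2(v[1],v[0])),np.linalg.norm(v))
o=robot.get_obs(); R=Rot.from_euler('xyz',o['ee_rot']).as_matrix()
for a in range(116,162,4):
    a=np.radians(a);p=A+.148*np.array([np.cos(a),np.sin(a)]);print(round(np.degrees(a)),p.round(3),(R.T@(np.array([*p,.025])-t)/.04).round(2))
E
```

```text
t 5.25 tip [0.5054 0.0979 0.0291] delta tool(m) [-0.0005 -0.0026  0.0043] units [-0.01 -0.06  0.11] z [ 0.195 -0.152 -0.969] x [-0.764  0.595 -0.247] F [-1.2  0.4 -0.4] w 0.0006
115.42550423632649 0.15052201420657474
116 [0.505 0.095] [-0.01 -0.06  0.11]
120 [0.496 0.09 ] [ 0.09 -0.3   0.08]
124 [0.487 0.085] [ 0.17 -0.54  0.06]
128 [0.479 0.079] [ 0.24 -0.79  0.04]
132 [0.471 0.072] [ 0.3  -1.04  0.03]
136 [0.464 0.065] [ 0.33 -1.3   0.02]
140 [0.457 0.057] [ 0.35 -1.55  0.02]
144 [0.45  0.049] [ 0.35 -1.81  0.02]
148 [0.444 0.04 ] [ 0.33 -2.07  0.02]
152 [0.439 0.031] [ 0.3  -2.33  0.03]
156 [0.435 0.022] [ 0.25 -2.58  0.04]
160 [0.431 0.013] [ 0.18 -2.83  0.06]
```

play_rows(
  translation=[
    [0.05,-0.12,0],
    [0.05,-0.12,0],
    [0.04,-0.12,0],
    [0.04,-0.12,0],
    [0.04,-0.12,0],
    [0.03,-0.12,0],
    [0.03,-0.13,0],
    [0.03,-0.13,0],
  ],
  twist=[
    [0,0,0],
    [0,0,0],
    [0,0,0],
    [0,0,0],
    [0,0,0],
    [0,0,0],
    [0,0,0],
    [0,0,0],
  ],
  gripper=[-1,-1,-1,-1,-1,-1,-1,-1],
)

```text
time: 6.05
tool_pos: [0.4326, 0.1042, 0.2186]
ee_rot: [3.142, 0.25, 2.48]
wrist_force: [0.5, -0.8, 0.5]
width: 0.0005
finger_force: 0.0
```

play_rows(
  translation=[
    [0.02,-0.13,0],
    [0.02,-0.13,0],
    [0.01,-0.13,0],
    [0.01,-0.13,0],
    [0,-0.13,0],
    [0,-0.13,0],
    [-0.01,-0.12,0],
    [0,0,0],
  ],
  twist=[
    [0,0,0],
    [0,0,0],
    [0,0,0],
    [0,0,0],
    [0,0,0],
    [0,0,0],
    [0,0,0],
    [0,0,0],
  ],
  gripper=[-1,-1,-1,-1,-1,-1,-1,-1],
)

```text
time: 6.85
tool_pos: [0.4087, 0.0768, 0.2178]
ee_rot: [-3.14, 0.249, 2.479]
wrist_force: [-0.4, -0.2, -0.1]
width: 0.0007
finger_force: 0.0
```

```bash
python3 - <<'E'
from h import *
t=plan([.439,.031,.025]); look('w3.png')
A=np.array([.57,-.038]);v=t[:2]-A;print(np.degrees(np.arctan2(v[1],v[0])),np.linalg.norm(v))
robot.snapshot('scene')
for n in ['honey','lobe_0']:
  for d in robot.spot_point(n,'scene')[:2]:
    w=np.array(d['centre'])[:2]-A;print(n,np.round(d['centre'],4),d['score'],np.degrees(np.arctan2(w[1],w[0])))
E
```

```text
t 6.85 tip [0.4473 0.0465 0.0249] delta tool(m) [-0.0029 -0.0173  0.0007] units [-0.07 -0.43  0.02] z [ 0.194 -0.153 -0.969] x [-0.764  0.596 -0.246] F [-0.4 -0.2 -0.1] w 0.0007
honey [ 0.5128 -0.0126  0.0444] 0.58
red 24 196.66666666666666 222.95833333333334 [0.4038 0.0075 0.009 ]
145.46287144344876 0.14900075323821899
honey [ 0.5156 -0.0111  0.0465] 0.5 153.68828149562665
lobe_0 [ 0.5895 -0.1026  0.0488] 0.65 -73.20316191373986
lobe_0 [0.7148 0.0142 0.0356] 0.62 19.824093332485816
```

View pics/w3.png

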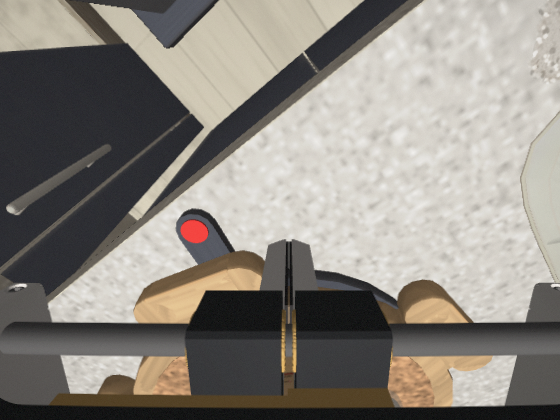

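The fingertips at (290,242) touch the end of the front lobe at (262,262), and the red dot is at (195,231). I continue about 9° more.

play_rows(
  translation=[
    [0,-0.1,0],
    [0,-0.1,0],
    [-0.01,-0.1,0],
    [-0.02,-0.1,0],
    [-0.02,-0.1,0],
    [-0.02,-0.05,0],
    [-0.01,-0.03,0],
    [0,0,0],
  ],
  twist=[
    [0,0,0],
    [0,0,0],
    [0,0,0],
    [0,0,0],
    [0,0,0],
    [0,0,0],
    [0,0,0],
    [0,0,0],
  ],
  gripper=[-1,-1,-1,-1,-1,-1,-1,-1],
)

```text
time: 8.05
tool_pos: [0.3973, 0.0569, 0.2187]
ee_rot: [-3.141, 0.249, 2.479]
wrist_force: [-1.1, 0.7, -0.4]
width: 0.0006
finger_force: 0.2
```

```bash
python3 - <<'E'
from h import *
t=plan([.439,.031,.025]); look('w4.png')
A=np.array([.57,-.038]);v=t[:2]-A;print(np.degrees(np.arctan2(v[1],v[0])),np.linalg.norm(v))
im=save('scene','s2.png')
cv2.imwrite('pics/s2c.png',cv2.resize(im[160:280,220:380,::-1],None,fx=5,fy=5,interpolation=cv2.INTER_CUBIC))
for n in ['honey','lobe_0']:
  for d in robot.spot_point(n,'scene')[:2]:
    w=np.array(d['centre'])[:2]-A;print(n,np.round(d['centre'],4),d['score'],np.degrees(np.arctan2(w[1],w[0])))
E
```

```text
t 8.05 tip [0.436  0.0267 0.0259] delta tool(m) [0.0005 0.0053 0.0008] units [0.01 0.13 0.02] z [ 0.194 -0.152 -0.969] x [-0.764  0.596 -0.247] F [-1.1  0.7 -0.4] w 0.0006
disc_top [ 0.5095 -0.0184  0.0433] 0.3
honey [ 0.508  -0.0183  0.0437] 0.82
red 13 232.92307692307693 217.53846153846155 [0.4042 0.0081 0.009 ]
154.23894746055248 0.14878830953283473
lobe_0 [0.7049 0.036  0.0361] 0.83 28.74716804586326
```

View pics/s2c.png

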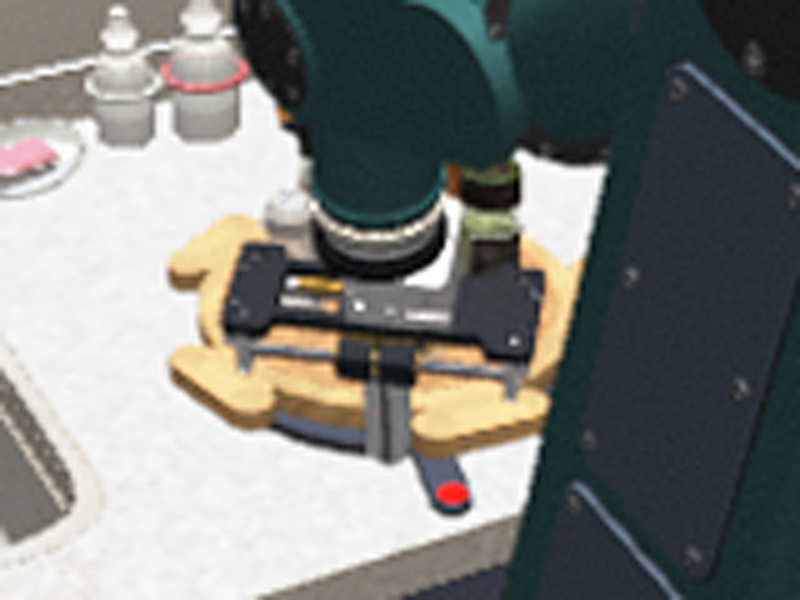

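The crop shows the jars upright, the fingers at (388,440) against the front lobe's end and the dot at (453,494). I push about 4° more and then back off.

play_rows(
  translation=[
    [-0.02,-0.08,0],
    [-0.02,-0.08,0],
    [-0.02,-0.06,0],
    [-0.01,-0.04,0],
    [0,0,0],
    [0.05,0.15,0],
    [0.05,0.2,0],
    [0,0,0],
  ],
  twist=[
    [0,0,0],
    [0,0,0],
    [0,0,0],
    [0,0,0],
    [0,0,0],
    [0,0,0],
    [0,0,0],
    [0,0,0],
  ],
  gripper=[-1,-1,-1,-1,-1,-1,-1,-1],
)

```text
time: 9.25
tool_pos: [0.3992, 0.0615, 0.2186]
ee_rot: [3.141, 0.25, 2.481]
wrist_force: [0.3, 0.1, -0.0]
width: 0.0005
finger_force: 0.0
```

play_rows(
  translation=[
    [0,0,-0.5],
    [0,0,-0.8],
    [0,0,-0.8],
    [0,0,-0.8],
    [0,0,-0.8],
    [0,0,-0.8],
    [0.5,0.5,-0.5],
    [0,0,0],
  ],
  twist=[
    [0,0,0],
    [0,0,0],
    [0,0,0],
    [0,0,0],
    [0,0,0],
    [0,0,0],
    [0,0,0],
    [0,0,0],
  ],
  gripper=[-1,-1,-1,-1,-1,-1,-1,-1],
)

```text
time: 10.05
tool_pos: [0.3565, 0.1208, 0.4106]
ee_rot: [3.136, 0.253, 2.483]
wrist_force: [-0.2, -1.0, 0.6]
width: 0.0008
finger_force: 0.0
```

play_rows(
  translation=[
    [0.6,0.6,-0.3],
    [0.6,0.6,-0.3],
    [0.6,0.6,-0.3],
    [0.6,0.6,-0.3],
    [0,0,0],
    [0,0,0],
  ],
  twist=[
    [0,0,0],
    [0,0,0],
    [0,0,0],
    [0,0,0],
    [0,0,0],
    [0,0,0],
  ],
  gripper=[-1,-1,-1,-1,-1,-1],
)

```text
time: 10.65
tool_pos: [0.3331, 0.2592, 0.4291]
ee_rot: [-3.139, 0.25, 2.482]
wrist_force: [0.8, 0.6, 0.8]
width: 0.0002
finger_force: 0.0
```

```bash
python3 - <<'E'
from h import *
plan([.439,.031,.025]); look('w5.png')
im=save('scene','s3.png')
A=np.array([.57,-.038])
cv2.imwrite('pics/s3c.png',np.vstack([cv2.resize(im[170:270,220:380,::-1],(480,300),interpolation=cv2.INTER_CUBIC),cv2.resize(cv2.imread('pics/w5.png')[120:],(480,257))]))
for n in ['honey','lobe_0','disc_top']:
  for d in robot.spot_point(n,'scene')[:2]:
    w=np.array(d['centre'])[:2]-A;print(n,np.round(d['centre'],4),d['score'],np.degrees(np.arctan2(w[1],w[0])))
E
```

```text
t 10.65 tip [0.3717 0.2286 0.2363] delta tool(m) [-0.1165 -0.1143  0.2482] units [-2.91 -2.86  6.2 ] z [ 0.194 -0.154 -0.969] x [-0.766  0.594 -0.248] F [0.8 0.6 0.8] w 0.0002
red 1 186.0 243.0 [0.403  0.0073 0.009 ]
honey [ 0.5108 -0.0226  0.0471] 0.57 165.41853163068006
lobe_0 [0.6984 0.0467 0.0323] 0.57 33.41113246912982
lobe_0 [ 0.5706 -0.0445  0.0479] 0.47 -84.72610404264783
disc_top [ 0.5718 -0.0397  0.0464] 0.96 -43.363422958382905
disc_top [ 0.5646 -0.5226 -0.0038] 0.31 -90.63843253044912
```

View pics/s3c.png

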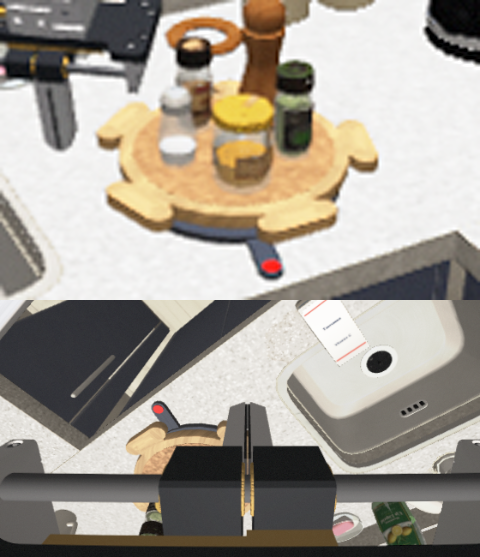

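The honey jar, with its lid at (243,112), stands at about 165° against the dot's 166°. That is an offset of about 1 mm, inside the 12 mm allowed. All five things are upright and the hand is clear.

```bash
python3 -c "
from bench import robot
print(robot.close_job())"
```

```text
the job is handed in; nothing more can be done
None
```

I turned the turntable by its rim until the honey jar stood about 1 mm off the line to the red dot, by my camera measurement. All five things looked upright, the hand was clear and the job is handed in, but no verdict came back.

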